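Close and lock the sliding jaw of a block fixture

ROBOT

A 6-joint arm with a two-finger parallel gripper is mounted at the origin on a cart in front of the work surface, level with it; the furniture and walls round the work are solid. World frame = base frame: x ahead of the robot, y to its left, z up, the work surface at z = 0. Lengths are in m, angles in rad, forces in N, time in s.
With the tool pointing down it reaches from about 0.35 to 0.975 m from the base axis. Payload 4.9 kg.
Tool frame: the origin (TCP) lies between the finger pads; the fingertips stand 19 mm ahead of it and the grasp point (between the pads) is the TCP; z points along the fingers, y is the line along which they close (so a half turn about z gives the same grasp; the last joint's range is limited). The gripper opens to 85 mm and grips with 20 to 120 N. Pads are 22 mm wide; open, the fingers measure 114 mm over their backs; the gripper's body (76 mm by 85 mm) begins 54 mm behind the grasp point. The pads swing forward as they close: fully open they stand 13 mm farther back than shut.
Start: joints at [-1.28, 0.053, 1.613, -0, 1.476, -0.119], TCP at [0.249, -0.573, 0.214] pointing down, gripper open.
Joint ranges: [-3.01, 3.01], [-1.01, 2.22], [0.06, 2.58], [-1.02, 4.17], [0.09, 2.62], [-3.14, 3.14]. Speed limits (rad/s): [2.57, 2.57, 3.14, 3.14, 3.14, 3.14].

INTERFACE

Orientations are given as a rotation vector (axis times angle).
In Python, from station import ctrl gives the robot as it stands. The module is installed in compiled form; this text tells all that it offers.
- The arm moves only by the tool servo_tool, never from a script. Its argument "increments" is a list that holds one entry, the list of rows, each a list of 5 numbers: the finger opening in cm, from 0 to 8.54, then the shift along the tool's x, y, z in cm, then the turn about the tool's z in degrees. A call has 1 to 5 rows; each row is the pose to reach, as a shift and turn from the pose commanded when the call began, along the tool's axes at that moment; what a row does not reach only later rows make up. A row lasts 1/10 s, in which the tool goes at most 50 mm and 8.59 degrees, less where a joint would pass 70% of its speed; a pose out of reach is approached as far as the arm can. A call with a gripper value outside its range is refused whole. The fingers move at their own pace and stop on an object; "newtons" is the grip in N (left out, the last holds). Time passes only in rows, so rows that repeat a pose let the fingers close. It gives the time, the measured TCP pose, the force, the opening and the grip force at its end, in the units of the state.
- ctrl.get_obs(): the state, without advancing time (a new reading comes with each control period).
- ctrl.get_image(name): name is "side" or "top" or "wrist"; returns a dict with "img" (400x640x3 uint8, red, green, blue), "fx", "fy", "cx", "cy" (pixels), "k1" (the pictures are not rectified: a ray, as slopes to the right and down, at radius r is drawn at 1 + k1 r^2 times it, then the intrinsics apply), "rvec" (rotation vector, rad) and "tvec" (3), from world to camera coordinates, as OpenCV has them; the wrist camera has in their place "mount" (4x4, takes a point from camera to tool coordinates, whose origin is the TCP and whose axes are the flange's). Camera axes: x right, y down, z forward; pixel columns grow to the right and rows downward; lengths in m; the calibration is good to about 2 mm. A picture is of the moment at which its call begins: read the wrist's pose just before it. There is no depth.
- ctrl.finish_job(): hands the job in; it is judged then, once.
The state is a dict: "t": time; "q": joint angles; "dq": joint speeds; "effort": joint torques, N m; "tool_pos": TCP position; "tool_rot": TCP orientation; "contact_force": force on the tool from outside, world axes, zero at the start; "wrist_torque": the same for the moment, N m; "opening": finger opening in m; "grip_force": force on a finger pad.
Only numpy, scipy, OpenCV 4.12 (cv2) and the standard library are available. Lean on these libraries where they do the work, as an engineer would, in place of code of your own. Each camera call takes 0.05 s, during which the arm holds its last target. There are 200 camera calls.

TASK

Close the wooden fixture on the pale block that lies in it and lock it: with the outside of the fingers, push the upright knob along the long leg of its L-shaped slot until it stops at the corner, so that the jaw carries the block up to the fence, then push the knob sideways round the corner to the very end of the short leg. Only push the knob: do not take it between the fingers, do not touch the block with the fingers and do not lift it, and leave the wedge, the strop and the pliers where they lie.

Things in the scene. Friction and masses are not known exactly. Their poses are not given: they have to be found in the camera images.
- fixture: Fixture screwed to the table. Pale wooden base board 230 x 136 x 10 mm: x -112 to +118 mm, y +-68 mm. Origin on the table, y = 0 on the middle line. x axis: the jaw's travel, from the slot plate to the fence (roughly to the robot's right); y axis to the left of that (roughly away from the robot); z up. Low side strips (17 mm high, inner faces at y = +-44 mm) flank the block
- fence (a point): middle of the fence's inner face at its top edge, 44 mm above the table, at fixture x = 98.5 mm: a wooden bar 100 mm long across the far end, against which the block is pushed; axes as the fixture's
- slot_start (a point): middle of the slot at the beginning of the long leg (knob axis when the jaw is fully open), on top of the aluminium slot plate, 36 mm above the table. Plate: fixture x -105 to -5 mm, y +-55 mm, between wooden side rails (y 54 to 65 mm either side, top 38 mm above the table). The slot is 17 mm wide. Axes as the fixture's
- slot_corner (a point): middle of the slot at its corner, 45 mm along +x from slot_start, on the plate's top; axes as the fixture's
- slot_end (a point): middle of the slot at the end of the short leg, 40 mm along +y from slot_corner, on the plate's top; here the knob is locked; axes as the fixture's
- knob_mid (a point): middle of the upright dark wooden knob: cylinder 20 mm in diameter, 39 mm high, from 38.5 to 78 mm above the table, this point 58 mm above the table on its axis. Its 14 mm steel pin runs in the slot with 1.5 mm play to each side; it is captive, always upright and does not turn. Axes as the fixture's
- jaw (a joint): travel of the jaw (and with it the knob) along the fixture's x axis, in m: 0 fully open, about 0.045 (up to 0.0465) at the corner and in the short leg. Stays where it is left; friction about 1.5 N
- knob (a joint): travel of the knob along the fixture's y axis, in m: 0 in the long leg, 0.040 at the end of the short leg (0.0415 against its end wall). Stays where it is left; friction about 1 N
- blank_center (a point): centre of the loose pale lime-wood block, 38 x 62 x 36 mm (own x, y, z), about 45 g, lying on the fixture's base (its underside 10 mm above the table) between jaw and fence; when the jaw is closed it has 0.5 to 3.5 mm play between jaw and fence
- wedge: bystander: loose reddish hardwood wedge, 48 x 110 x 22 mm, on the table beyond the slot-plate end of the fixture; origin under its centre
- strop: bystander: loose brown leather strop on a wooden bar, 46 x 132 x 20 mm, on the table beyond the wedge, farther from the fixture; origin under its centre
- pliers: bystander: loose red-handled pliers, 43 x 151 x 13 mm, on the table beyond the fence end of the fixture; origin under their centre

How it is judged:
On the way:
1. the knob has been pushed along the long leg to the corner (jaw closed) (value of joint jaw above 0.042 m), for 0.1 s.
At the end, for the whole second after the job is handed in: the jaw is closed (more than 42 mm of travel), the knob stands within 4 mm of the end of the short leg, and the block lies flat and at rest between jaw and fence, square to them within 0.12 rad (value of joint jaw above 0.042 m and value of joint knob above 0.036 m and x of blank_center in the frame of fixture between 0.0745 and 0.0815 m and z of blank_center in the frame of fixture below 0.031 m and angle between the x axis of blank_center and the x axis of fixture, either way round below 0.12 rad and linear speed of blank below 0.01 m/s); the robot touches nothing.
It fails at once if the knob was taken between the fingers (horizontal distance between the grasp point and knob_mid below 0.013 m and height (world z) of the grasp point below 0.085 m).
It fails at once if the fingers touched the block (contact force between the fingers and blank above 0.5 N).
It fails at once if the block was lifted (z of blank_center in the frame of fixture above 0.043 m).
It fails at once if a bystander was moved (distance of any of wedge, strop, pliers from where it was at the start of the episode above 0.015 m).
It also fails if it takes over 38 s, if anything falls off the work surface, if the arm or the gripper's body presses on something with over 40 N, if the wrist force passes 120 N, or if a joint passes its speed limit or range.

## Working session

There is one attempt and no reset: what is moved stays moved. The work goes in short steps, Python scripts to look and compute and a tool call to move; the robot and the scene stay as the last step left them, time stands still between calls to the robot, and variables do not carry over. Pictures are saved under pics/ and viewed, at most 10 in all, crops included, and the job is handed in when it is done.

Besides the shell and the picture viewer there is one more tool, called after "Request:" in YAML: its name, and indented under it one key for each argument. servo_tool: Moves the arm, as the interface text tells. Its arguments: {"type":"object","properties":{"increments":{"type":"array"},"newtons":{"type":"number"}},"required":["increments"]}

```bash
mkdir -p pics
python3 - <<'E'
from station import ctrl
import cv2,json,numpy as np
o=ctrl.get_obs();print({k:np.round(v,4).tolist() for k,v in o.items()})
c={}
for n in("top","side"):
    d=ctrl.get_image(n);cv2.imwrite(f"pics/{n}0.png",d["img"][:,:,::-1]);c[n]={k:np.array(v).tolist() for k,v in d.items() if k!="img"}
json.dump(c,open("cal.json","w"));print(c)
E
```

```text
{'t': 0.0, 'q': [-1.28, 0.0534, 1.6143, 0.0, 1.476, -0.119], 'dq': [-0.0016, 0.0016, 0.0005, -0.0014, -0.0018, -0.0014], 'effort': [0.0016, -39.3695, -37.0171, -0.0, 0.0071, 0.0], 'tool_pos': [0.2488, -0.5726, 0.2124], 'tool_rot': [-3.0739, -0.6388, 0.0003], 'contact_force': [-0.6362, -0.4257, 0.0316], 'wrist_torque': [0.0127, -0.0157, -0.0257], 'grip_force': 0.0, 'opening': 0.0853}
{'top': {'fx': 431.7825557874582, 'fy': 431.7825557874582, 'cx': 318.0205297175705, 'cy': 204.79309484333757, 'k1': -0.0379511126475193, 'rvec': [2.1855006521133276, -2.17555500452233, 0.024183829423391336], 'tvec': [0.06404005098058721, 0.46123085763559596, 0.9362284596898413]}, 'side': {'fx': 397.3617143903762, 'fy': 397.3617143903762, 'cx': 314.7758873233165, 'cy': 194.260110495693, 'k1': -0.015115896979683532, 'rvec': [2.254306998745883, -0.009522504442448867, -0.006785620429654169], 'tvec': [-0.4767137369381863, 0.09120258288123176, 0.9317445171040757]}}
```

View pics/top0.png

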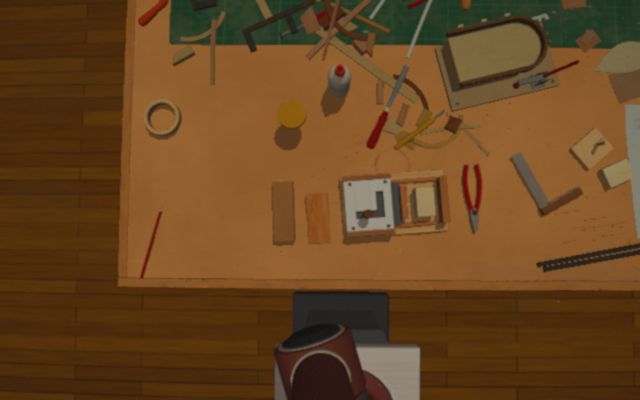

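View pics/side0.png

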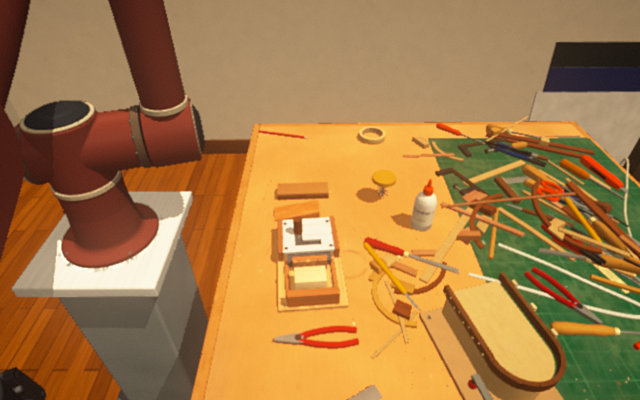

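The top view shows the fixture around (395,205) with the knob near (368,214), the strop and wedge to its left and the pliers to its right. The side view shows the knob at about (297,228). I'll enlarge both.

Run:
```python
import cv2,numpy as np
a=cv2.imread("pics/top0.png")[160:250,260:490];cv2.imwrite("pics/c1.png",cv2.resize(a[:, 70:200],None,fx=6,fy=6,interpolation=cv2.INTER_CUBIC))
b=cv2.imread("pics/side0.png")[195:315,260:370];cv2.imwrite("pics/c2.png",cv2.resize(b,None,fx=5,fy=5,interpolation=cv2.INTER_CUBIC))
```

```text
(no output)
```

View pics/c1.png

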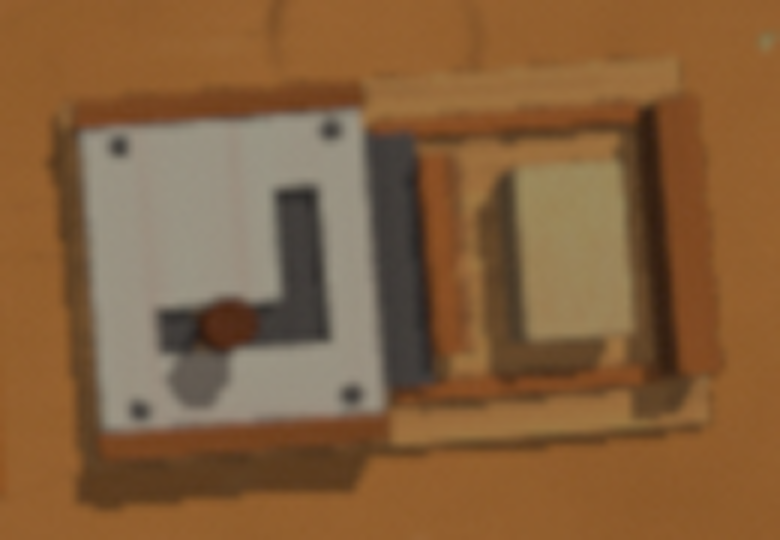

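View pics/c2.png

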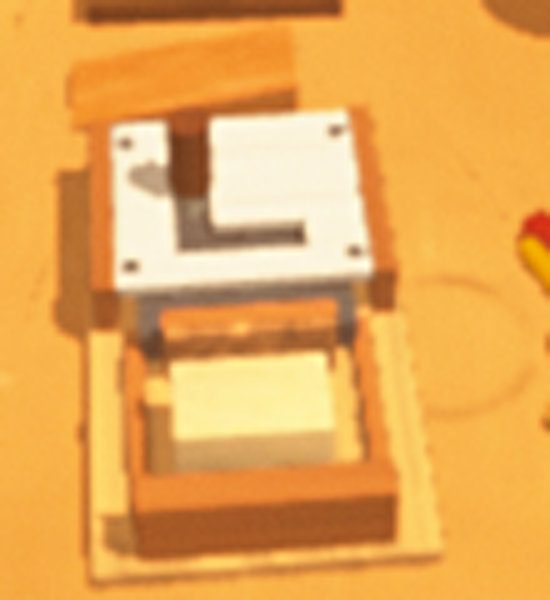

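Crops read: the plate corners, slot corners, fence edge and base corners are clear, with the knob top at c1 (230,322). I'll fit the fixture pose to both views.

```bash
cat > h.py <<'E'
import numpy as np,cv2,json
C=json.load(open("cal.json"))
def proj(P,c):
    R=cv2.Rodrigues(np.array(c["rvec"]))[0];X=P@R.T+np.array(c["tvec"]);s=X[:,:2]/X[:,2:]
    s=s*(1+c["k1"]*(s**2).sum(1,keepdims=True));return s*[c["fx"],c["fy"]]+[c["cx"],c["cy"]]
def fix2w(P,p):
    c,s=np.cos(p[2]),np.sin(p[2]);P=np.atleast_2d(P);return np.c_[p[0]+c*P[:,0]-s*P[:,1],p[1]+s*P[:,0]+c*P[:,1],P[:,2]]
E
python3 - <<'E'
from h import *
from scipy.optimize import least_squares
pl=[(-105,54,36),(-5,54,36),(-5,-54,36),(-105,-54,36)]
T=[(78,130),(365,110),(387,412),(102,432),(677,60),(710,425),(655,103),(675,375)]
F=pl+[(118,68,10),(118,-68,10),(98.5,50,44),(98.5,-50,44)]
S=[(350,110),(372,275),(115,292),(112,122),(440,553),(92,582),(395,460),(135,475)]
TS=[(158,352),(329,341),(317,187),(277,190)]
T=np.array(T+TS)/6+[330,160]-.4;S=np.array(S)/5+[260,195]-.4
F=np.array(F)/1e3
kn=np.array([230,322])/6+[330,160]-.4
def res(v):
    p,s,y0=v[:3],v[3],v[4]
    sl=np.array([(s-.0085,y0-.0085,.036),(s+.0535,y0-.0085,.036),(s+.0535,y0+.0485,.036),(s+.0365,y0+.0485,.036)])
    a=proj(fix2w(np.r_[F,sl],p),C["top"])-T;b=proj(fix2w(F,p),C["side"])-S
    k=proj(fix2w([[v[5],v[6],.078]],p),C["top"])-kn
    return np.r_[a.ravel(),b.ravel(),k.ravel()]
r=least_squares(res,[.4,-.1,-1.57,-.07,-.02,-.06,-.02],loss="soft_l1")
v=r.x;print(v.round(4));print(res(v).reshape(-1,2).round(1).tolist())
s,y0=v[3],v[4]
for n,P in dict(start=(s,y0,.036),corner=(s+.045,y0,.036),end=(s+.045,y0+.04,.036),knob=(v[5],v[6],.058)).items(): print(n,fix2w([P],v)[0].round(4))
print(v[5]-s,v[6]-y0)
E
```

```text
[ 0.4643 -0.0976 -1.4974 -0.0758 -0.0197 -0.0614 -0.0192]
[[0.8, 0.0], [-0.4, 0.1], [-0.2, 0.1], [0.4, -0.0], [1.2, -0.4], [0.9, 0.4], [0.6, -0.7], [1.2, 1.0], [-0.1, 0.6], [0.4, 0.4], [0.4, -0.5], [-0.9, -0.4], [-0.4, 0.0], [0.2, -1.2], [0.5, -1.3], [0.4, 0.4], [1.0, -0.8], [-0.4, -1.6], [-0.0, -0.9], [-0.7, -0.3], [-0.0, -0.0]]
start [ 0.4391 -0.0234  0.036 ]
corner [ 0.4424 -0.0683  0.036 ]
end [ 0.4823 -0.0653  0.036 ]
knob [ 0.4406 -0.0377  0.058 ]
0.014417237881786227 0.00046131879468650286
```

Fixture found at (0.464, -0.098) with yaw -1.497. The knob is about 14 mm into the long leg. Next I'll write a helper that gives the move to any fixture-frame target.

```bash
cat >> h.py <<'E'
V=[0.4643,-0.0976,-1.4974]; S,Y0=-0.0758,-0.0197
def go(ctrl,fx,fy,z):
    from scipy.spatial.transform import Rotation as Ro
    o=ctrl.get_obs();R=Ro.from_rotvec(o["tool_rot"]).as_matrix();p=np.array(o["tool_pos"])
    f=fix2w([[fx,fy,z]],V)[0];d=R.T@(f-p)*100
    yaw=np.arctan2(R[1,1],R[0,1]);c,s=np.cos(V[2]),np.sin(V[2]);q=p[:2]-V[:2]
    print("t",o["t"],"fix",[round(c*q[0]+s*q[1],4),round(-s*q[0]+c*q[1],4),round(p[2],4)],"zax",R[:,2].round(3),"shift cm",d.round(2),"turn",round(-np.degrees((V[2]-yaw+np.pi)%(2*np.pi)-np.pi),2),"F",np.round(o["contact_force"],1),"op",round(o["opening"],4))
E
python3 -c "
from h import *;from station import ctrl
go(ctrl,-.104,Y0,.16)"
```

```text
t 0.1 fix [np.float64(0.458), np.float64(-0.2497), np.float64(0.2125)] zax [-0.001  0.002 -1.   ] shift cm [ 40.26 -45.45   5.34] turn 19.28 F [0.3 0.3 0. ] op 0.0853
```

Request:
servo_tool:
  increments:
    - [[0,3.3,-3.8,0,6.5],[0,6.6,-7.6,0,13],[0,9.9,-11.4,0,19.3],[0,13.2,-15.2,0,19.3],[0,16.5,-19,0,19.3]]
  newtons: 40

```text
t: 0.6
tool_pos: [0.3242, -0.3327, 0.213]
tool_rot: [-3.139, -0.113, 0.0]
contact_force: [1.0, -0.3, 0.4]
opening: 0.012
grip_force: 0.0
```

```bash
python3 -c "
from h import *;from station import ctrl
go(ctrl,-.104,Y0,.16)"
```

```text
t 0.6 fix [np.float64(0.2242), np.float64(-0.157), np.float64(0.213)] zax [-0.     0.001 -1.   ] shift cm [ 13.69 -32.83   5.32] turn -0.07 F [ 1.  -0.3  0.4] op 0.012
```

Request:
servo_tool:
  increments:
    - [[0,2,-4.5,0,0],[0,4,-9,0,0],[0,6,-13.5,0,0],[0,8,-18,0,0],[0,10,-22.5,0,0]]

```text
t: 1.1
tool_pos: [0.4075, -0.1011, 0.2134]
tool_rot: [3.139, 0.114, 0.001]
contact_force: [1.4, 0.4, 0.2]
opening: 0.0001
grip_force: 0.0
```

Request:
servo_tool:
  increments:
    - [[0,1.8,-4.5,1,0],[0,3.7,-9,3,0],[0,3.7,-10.3,5.3,0],[0,3.7,-10.3,5.3,0],[0,3.7,-10.3,5.3,0]]

```text
t: 1.6
tool_pos: [0.4364, 0.0023, 0.1602]
tool_rot: [3.139, 0.116, -0.002]
contact_force: [0.8, 0.8, 0.8]
opening: -0.0001
grip_force: 0.0
```

Run:
```python
from h import *;from station import ctrl
go(ctrl,-.104,Y0,.07)
d=ctrl.get_image("wrist");cv2.imwrite("pics/w1.png",d["img"][:,:,::-1])
d=ctrl.get_image("side");cv2.imwrite("pics/s1.png",cv2.resize(d["img"][150:330,220:400,::-1],None,fx=3,fy=3))
```

```text
t 1.6 fix [np.float64(-0.1016), np.float64(-0.0205), np.float64(0.1602)] zax [-0.002 -0.    -1.   ] shift cm [ 0.1  -0.24  9.02] turn 0.02 F [0.8 0.8 0.8] op -0.0001
```

View pics/w1.png

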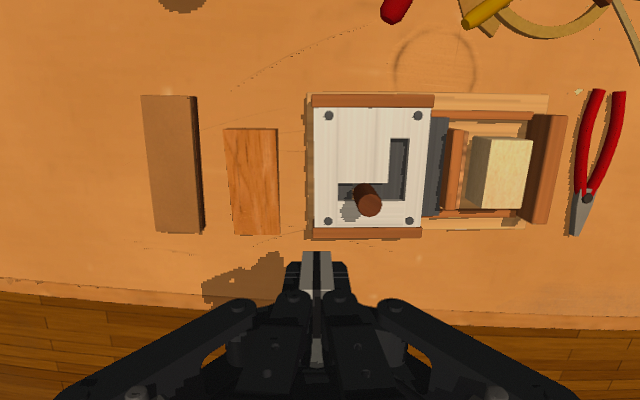

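View pics/s1.png

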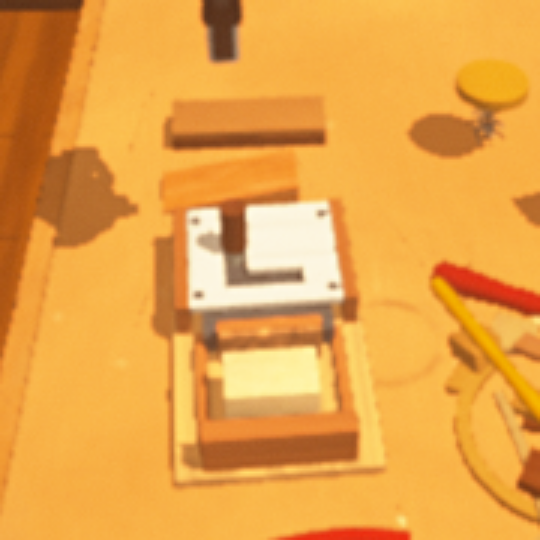

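The wrist view shows the closed fingertips at about (316,255), the knob top at (369,205) and plate screws at (328,115) and (410,221). I'll check the estimate against this picture.

Run:
```python
from h import *;from station import ctrl
from scipy.spatial.transform import Rotation as Ro
o=ctrl.get_obs();d=ctrl.get_image("wrist")
W=np.eye(4);W[:3,:3]=Ro.from_rotvec(o["tool_rot"]).as_matrix();W[:3,3]=o["tool_pos"]
M=np.linalg.inv(W@np.array(d["mount"]));c=dict(d);c["rvec"]=cv2.Rodrigues(M[:3,:3])[0].ravel();c["tvec"]=M[:3,3]
P=[(-.0614,-.0192,.078),(-.105,.054,.036),(-.005,.054,.036),(-.005,-.054,.036),(-.105,-.054,.036),(S+.0535,Y0+.0485,.036),(S+.0535,Y0-.0085,.036)]
print(proj(fix2w(P,V),c).round(0).tolist())
print(proj(np.array([W[:3,3]+W[:3,:3]@np.array(t) for t in [(0,0,.019),(.011,.0,.019)]]),c).round(0).tolist())
```

```text
[[365.0, 205.0], [310.0, 108.0], [427.0, 108.0], [416.0, 227.0], [310.0, 228.0], [405.0, 138.0], [400.0, 201.0]]
[[315.0, 237.0], [315.0, 220.0]]
```

Run:
```python
from h import *;from station import ctrl
d=ctrl.get_image("wrist");m=np.array(d["mount"]);print(m.round(4))
M=np.linalg.inv(m);c=dict(d);c["rvec"]=cv2.Rodrigues(M[:3,:3])[0].ravel();c["tvec"]=M[:3,3]
for z in(.019,.006,-.02,-.04):
  P=np.array([(x,y,z) for x in(.011,0,-.011) for y in (-.0145,0.0145)]);print(z,proj(P,c).round(0).tolist())
a=d["img"][190:360,240:400,::-1];cv2.imwrite("pics/w2.png",cv2.resize(a,None,fx=4,fy=4))
```

```text
[[-2.000e-04 -9.550e-01 -2.967e-01  7.440e-02]
 [ 1.000e+00 -1.000e-04 -1.000e-04  9.000e-04]
 [ 1.000e-04 -2.967e-01  9.550e-01 -1.590e-01]
 [ 0.000e+00  0.000e+00  0.000e+00  1.000e+00]]
0.019 [[290.0, 220.0], [339.0, 220.0], [290.0, 237.0], [339.0, 237.0], [291.0, 254.0], [339.0, 254.0]]
0.006 [[288.0, 228.0], [341.0, 228.0], [288.0, 246.0], [341.0, 246.0], [289.0, 264.0], [340.0, 264.0]]
-0.02 [[283.0, 248.0], [345.0, 248.0], [284.0, 269.0], [345.0, 269.0], [285.0, 289.0], [344.0, 289.0]]
-0.04 [[279.0, 268.0], [349.0, 268.0], [280.0, 291.0], [348.0, 291.0], [281.0, 314.0], [348.0, 314.0]]
```

View pics/w2.png

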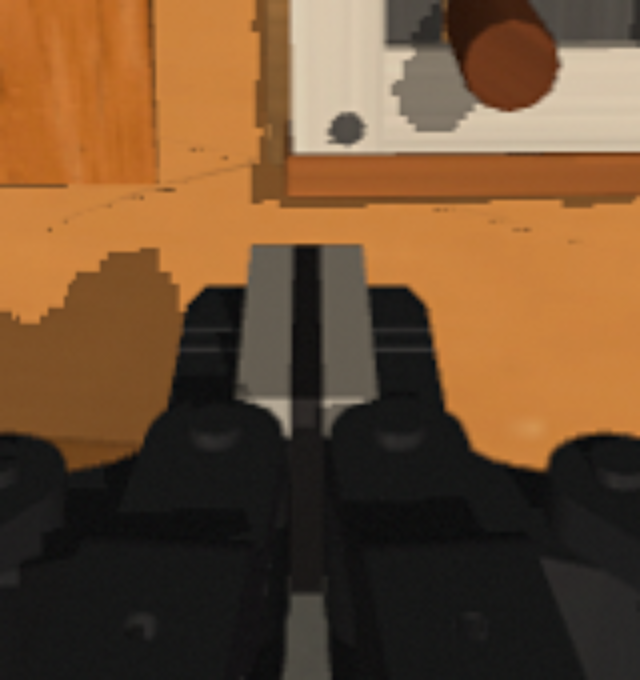

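Run:
```python
from h import *;from station import ctrl
from scipy.spatial.transform import Rotation as Ro
o=ctrl.get_obs();R=Ro.from_rotvec(o["tool_rot"]).as_matrix();p=np.array(o["tool_pos"])
for z in(.019,0,-.02):
  P=np.array([p+R@np.array((x,.009,z)) for x in(-.011,.011)]);print(z,proj(P,C["side"]).round(1).tolist())
d=ctrl.get_image("side");cv2.imwrite("pics/s2.png",cv2.resize(d["img"][120:190,260:330,::-1],None,fx=8,fy=8))
```

```text
0.019 [[290.7, 185.6], [301.2, 185.0]]
0 [[290.3, 178.3], [300.9, 177.8]]
-0.02 [[289.8, 170.5], [300.6, 169.9]]
```

View pics/s2.png

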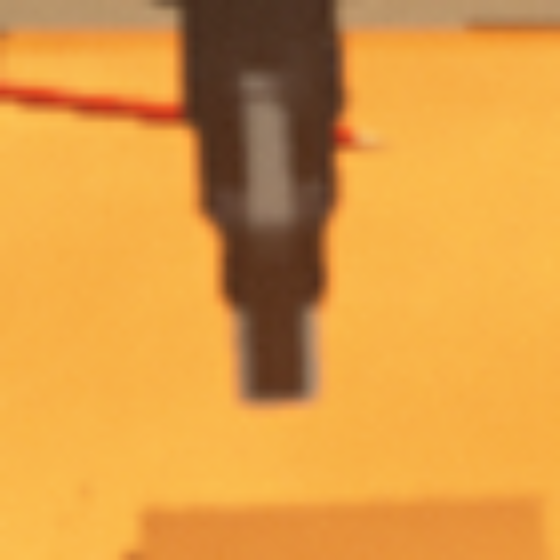

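Both the side and wrist views show the fingertips about 20 mm behind the reported TCP, where the interface text puts them 19 mm ahead of it. I'll descend in steps and check the tip height by picture instead of trusting the stated value.

Request:
servo_tool:
  increments:
    - [[0,0.1,-0.2,2.5,0],[0,0.1,-0.2,5,0],[0,0.1,-0.2,7.5,0],[0,0.1,-0.2,9,0],[0,0.1,-0.2,9,0]]

```text
t: 2.35
tool_pos: [0.4361, 0.004, 0.0687]
tool_rot: [-3.139, -0.112, 0.007]
contact_force: [-1.0, 0.7, -0.1]
opening: 0.0001
grip_force: 0.0
```

Run:
```python
from h import *;from station import ctrl
from scipy.spatial.transform import Rotation as Ro
go(ctrl,-.104,Y0,.07)
o=ctrl.get_obs();R=Ro.from_rotvec(o["tool_rot"]).as_matrix();p=np.array(o["tool_pos"])
for z in(.019,0,-.02):
  P=np.array([p+R@np.array((x,.009,z)) for x in(-.011,.011)]);print(z,((proj(P,C["side"])-[250,150])*6).round(1).tolist())
d=ctrl.get_image("side")["img"][150:250,250:350];w=ctrl.get_image("wrist")["img"][90:290,210:410]
cv2.imwrite("pics/s3.png",np.hstack([cv2.resize(d,(600,600))[:,120:480],cv2.resize(w,(600,600))])[:,:800,::-1])
```

```text
t 2.35 fix [np.float64(-0.1034), np.float64(-0.0207), np.float64(0.0687)] zax [-0.004  0.001 -1.   ] shift cm [ 0.1  -0.06 -0.13] turn -0.11 F [-1.   0.7 -0.1] op 0.0001
0.019 [[251.6, 405.1], [310.1, 401.9]]
0 [[249.6, 367.3], [308.9, 364.1]]
-0.02 [[247.3, 326.3], [307.5, 323.1]]
```

View pics/s3.png

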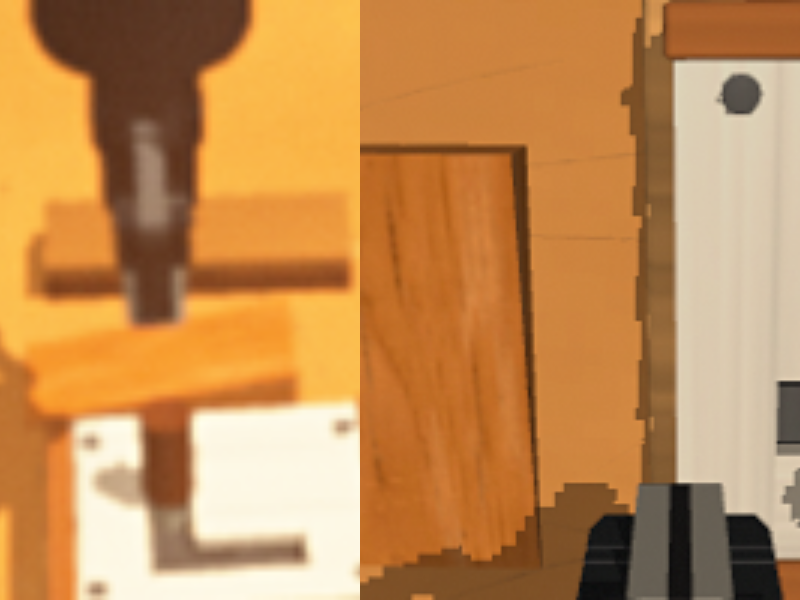

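The tips are at z≈0.089 with TCP z 0.069, still above the knob top, so I need about 43 mm more.

Request:
servo_tool:
  increments:
    - [[0,0.1,0,1.5,0],[0,0.1,0,2.7,0],[0,0.1,0,3.4,0],[0,0.1,0,3.8,0],[0,0.1,0,4.2,0]]

```text
t: 2.95
tool_pos: [0.439, 0.0044, 0.0287]
tool_rot: [3.139, 0.115, 0.001]
contact_force: [-0.1, -0.0, 0.8]
opening: 0.0001
grip_force: 0.0
```

```bash
python3 -c "
from h import *;from station import ctrl
go(ctrl,-.08,Y0,.026)"
```

```text
t 2.95 fix [np.float64(-0.1036), np.float64(-0.0178), np.float64(0.0287)] zax [ 0. -0. -1.] shift cm [-0.19  2.36  0.27] turn -0.03 F [-0.1 -0.   0.8] op 0.0001
```

No contact at a depth where the stated tip would already be inside the plate, so the pictures are right. Pushing along the long leg now.

Request:
servo_tool:
  increments:
    - [[0,-0.1,0.8,0,0],[0,-0.1,1.6,0,0],[0,-0.1,2.3,0,0],[0,-0.1,3.0,0,0],[0,-0.1,3.6,0,0]]

```text
t: 3.45
tool_pos: [0.4407, -0.0321, 0.0289]
tool_rot: [-3.139, -0.114, -0.001]
contact_force: [-0.1, 2.5, 1.0]
opening: 0.0002
grip_force: 1.1
```

Request:
servo_tool:
  increments:
    - [[0,0,0.4,0,0],[0,0,0.7,0,0],[0,0,1.0,0,0],[0,0,1.2,0,0],[0,0,1.2,0,0]]

```text
t: 3.95
tool_pos: [0.4413, -0.0438, 0.0286]
tool_rot: [3.139, 0.115, -0.0]
contact_force: [0.0, 1.1, 0.3]
opening: -0.0001
grip_force: 0.2
```

Run:
```python
from h import *;from station import ctrl
go(ctrl,-.055,Y0,.028)
d=ctrl.get_image("side")["img"][170:310,250:350];t=ctrl.get_image("top")["img"][170:240,330:450]
cv2.imwrite("pics/s4.png",np.hstack([cv2.resize(d,(400,560)),cv2.resize(t[:,:70],(400,400)).copy() if 0 else cv2.copyMakeBorder(cv2.resize(t,(396,231)),0,329,0,0,0)])[:,:,::-1])
```

```text
t 3.95 fix [np.float64(-0.0553), np.float64(-0.019), np.float64(0.0286)] zax [ 0.    -0.001 -1.   ] shift cm [-0.07  0.03  0.06] turn -0.03 F [0.  1.1 0.3] op -0.0001
```

View pics/s4.png

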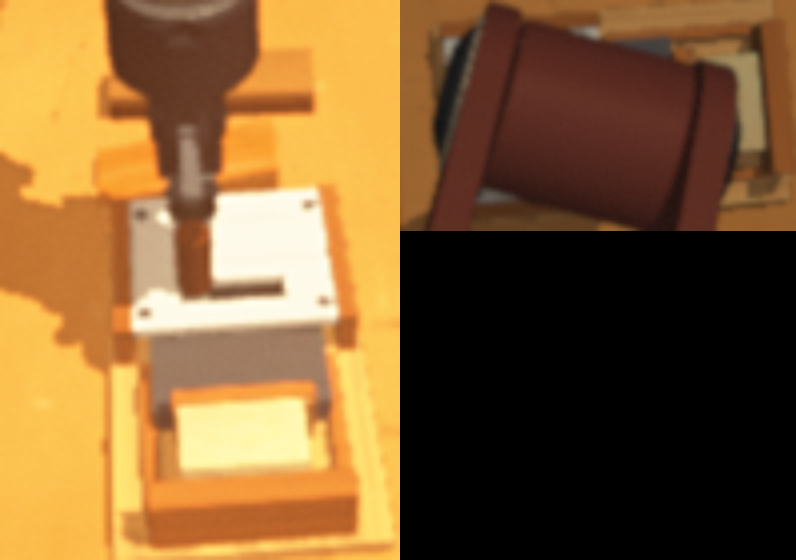

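The picture shows the knob close to the corner and the jaw almost on the block. That was my tenth picture, so from here I'll go by force.

Request:
servo_tool:
  increments:
    - [[0,0,0.15,0,0],[0,0,0.3,0,0],[0,0,0.3,0,0]]

```text
t: 4.35
tool_pos: [0.4411, -0.0465, 0.0283]
tool_rot: [-3.139, -0.115, 0.001]
contact_force: [-0.8, 1.1, 1.1]
opening: 0.0003
grip_force: 0.7
```

Request:
servo_tool:
  increments:
    - [[0,0,0.15,0,0],[0,0,0.2,0,0],[0,0,0.2,0,0]]

```text
t: 4.65
tool_pos: [0.4412, -0.0481, 0.0283]
tool_rot: [-3.139, -0.114, 0.001]
contact_force: [-1.5, 3.8, -0.3]
opening: 0.0001
grip_force: 1.8
```

Request:
servo_tool:
  increments:
    - [[0,0,0.1,0,0],[0,0,0.2,0,0],[0,0,0.2,0,0]]

```text
t: 4.95
tool_pos: [0.4413, -0.0484, 0.0284]
tool_rot: [-3.135, -0.113, 0.002]
contact_force: [-1.4, 11.0, 2.6]
opening: -0.0001
grip_force: 5.5
```

Request:
servo_tool:
  increments:
    - [[0,0,0.1,0,0],[0,0,0.1,0,0],[0,0,-0.4,0,0],[0,0,-1.2,0,0],[0,0,-2.0,0,0]]

```text
t: 5.45
tool_pos: [0.4406, -0.0305, 0.0289]
tool_rot: [3.138, 0.114, 0.001]
contact_force: [-0.3, -0.4, -0.2]
opening: -0.0002
grip_force: 0.0
```

```bash
python3 -c "
from h import *;from station import ctrl
go(ctrl,-.028,Y0-.04,.028)"
```

```text
t 5.45 fix [np.float64(-0.0686), np.float64(-0.0187), np.float64(0.0289)] zax [ 0.001 -0.001 -1.   ] shift cm [-4.1   4.06  0.09] turn -0.04 F [-0.3 -0.4 -0.2] op -0.0002
```

Request:
servo_tool:
  increments:
    - [[0,-2.2,0,0,0],[0,-4.3,0,0,0],[0,-4.3,1.5,0,0],[0,-4.3,3,0,0],[0,-4.3,4,0,0]]

```text
t: 5.95
tool_pos: [0.4006, -0.0743, 0.0289]
tool_rot: [3.138, 0.114, 0.001]
contact_force: [0.3, -0.1, 0.1]
opening: 0.0001
grip_force: 0.0
```

Request:
servo_tool:
  increments:
    - [[0,0,0,0,0],[0,0.7,0,0,0],[0,1.4,0,0,0],[0,2.0,0,0,0],[0,2.6,0,0,0]]

```text
t: 6.45
tool_pos: [0.4267, -0.0712, 0.0285]
tool_rot: [-3.139, -0.116, 0.002]
contact_force: [-1.7, -0.7, 1.6]
opening: -0.0003
grip_force: 0.7
```

Request:
servo_tool:
  increments:
    - [[0,0.5,0,0,0],[0,1.0,0,0,0],[0,1.5,0,0,0],[0,2.0,0,0,0],[0,2.5,0,0,0]]

```text
t: 6.95
tool_pos: [0.4513, -0.0696, 0.0284]
tool_rot: [-3.139, -0.114, 0.001]
contact_force: [-1.2, 0.8, 0.8]
opening: 0.0
grip_force: 0.8
```

```bash
python3 -c "
from h import *;from station import ctrl
go(ctrl,-.029,Y0+.0415-.021,.028)"
```

```text
t 6.95 fix [np.float64(-0.0288), np.float64(-0.0109), np.float64(0.0284)] zax [-0.001  0.    -1.   ] shift cm [ 1.17 -0.02  0.04] turn -0.03 F [-1.2  0.8  0.8] op 0.0
```

Request:
servo_tool:
  increments:
    - [[0,0.5,0,0,0],[0,0.9,0,0,0],[0,1.1,0,0,0],[0,1.1,0,0,0]]

```text
t: 7.35
tool_pos: [0.4626, -0.0692, 0.0287]
tool_rot: [3.139, 0.115, 0.001]
contact_force: [0.1, -0.1, -0.2]
opening: -0.0001
grip_force: 0.1
```

Request:
servo_tool:
  increments:
    - [[0,0.15,0,0,0],[0,0.25,0,0,0],[0,0.25,0,0,0]]

```text
t: 7.65
tool_pos: [0.4638, -0.0691, 0.0287]
tool_rot: [3.139, 0.115, -0.004]
contact_force: [-5.3, 0.1, 2.9]
opening: 0.0004
grip_force: 2.7
```

Request:
servo_tool:
  increments:
    - [[0,0.15,0,0,0],[0,0.2,0,0,0],[0,0.2,0,0,0]]

```text
t: 7.95
tool_pos: [0.464, -0.0691, 0.0286]
tool_rot: [3.139, 0.115, -0.012]
contact_force: [-12.6, -1.9, 10.4]
opening: 0.0003
grip_force: 6.5
```

It has hit the end wall, within about 1 mm of the predicted stop. Backing off and lifting.

Request:
servo_tool:
  increments:
    - [[0,-0.5,0,0,0],[0,-1.5,0,0,0],[0,-2.5,0,0,0],[0,-2.5,0,-3,0],[0,-2.5,0,-7,0]]

```text
t: 8.45
tool_pos: [0.4388, -0.0698, 0.0967]
tool_rot: [-3.137, -0.114, 0.008]
contact_force: [0.6, -0.1, -0.1]
opening: 0.0001
grip_force: 0.0
```

Request:
servo_tool:
  increments:
    - [[0,0,0,-4,0],[0,0,2,-8,0],[0,0,6,-10,0],[0,0,10,-10,0],[0,0,14,-10,0]]

```text
t: 8.95
tool_pos: [0.452, -0.2118, 0.2003]
tool_rot: [3.137, 0.115, 0.005]
contact_force: [0.9, 0.4, 0.2]
opening: 0.0002
grip_force: 0.0
```

Request:
servo_tool:
  increments:
    - [[0,-1,4,0,0],[0,-2,8,0,0],[0,-3,12,0,0],[0,-4,16,0,0],[0,-5,20,0,0]]

```text
t: 9.45
tool_pos: [0.4156, -0.4147, 0.1987]
tool_rot: [3.139, 0.114, 0.001]
contact_force: [1.6, 0.6, 1.2]
opening: -0.0001
grip_force: 0.0
```

Run:
```python
from h import *;from station import ctrl
go(ctrl,0,0,.2)
a=cv2.imread("pics/top0.png");b=np.ascontiguousarray(ctrl.get_image("top")["img"][:,:,::-1]);cv2.imwrite("pics/t5.png",b)
h=cv2.cvtColor(b,cv2.COLOR_BGR2HSV).astype(int)
# rectified fixture views: knob on plane z=78mm, block top on z=46mm, 1 px = 1 mm
def rect(im,z,xs,ys):
    X,Y=np.meshgrid(xs,ys);m=proj(fix2w(np.c_[X.ravel(),Y.ravel(),np.full(X.size,z)],V),C["top"]).reshape(*X.shape,2).astype(np.float32)
    return cv2.remap(im,m[...,0],m[...,1],cv2.INTER_LINEAR)
for n,im in(("before",a),("after",b)):
    xs,ys=np.arange(-.1,-.005,.001),np.arange(-.045,.048,.001)
    k=cv2.cvtColor(rect(im,.078,xs,ys),cv2.COLOR_BGR2HSV).astype(int);mk=(k[...,1]>120)&(k[...,2]<150)
    r,c=np.nonzero(mk);print(n,"knob",len(r),np.median(xs[c]).round(4),np.median(ys[r]).round(4))
    xs,ys=np.arange(.0,.1,.001),np.arange(-.044,.044,.001)
    k=cv2.cvtColor(rect(im,.046,xs,ys),cv2.COLOR_BGR2HSV).astype(int);mk=((k[...,1]<135)&(k[...,2]>130)).astype(np.uint8)
    cs=max(cv2.findContours(mk,0,2)[0],key=cv2.contourArea);(cx,cy),wh,an=cv2.minAreaRect(cs);print("block",xs[0]+cx/1e3,ys[0]+cy/1e3,wh,an)
for n,sl in dict(wedge_strop=np.s_[165:260,255:335],pliers=np.s_[155:245,455:490]).items(): print(n,np.abs(a[sl].astype(int)-b[sl]).mean(2).__gt__(30).sum())
```

```text
t 9.45 fix [np.float64(0.3127), np.float64(-0.0718), np.float64(0.1987)] zax [ 0.001 -0.    -1.   ] shift cm [  7.16 -31.27  -0.14] turn -0.05 F [1.6 0.6 1.2] op -0.0001
before knob 276 -0.062 -0.02
block 0.0635 -0.0010000000000000009 (62.0, 37.0) 90.0
after knob 995 -0.037 -0.007
block 0.078 -0.0005000000000000004 (61.0, 38.0) 90.0
wedge_strop 0
pliers 0
```

The block sits at x=78 mm, square, and the bystanders haven't moved. The knob mask was contaminated, so I'll refine it.

Run:
```python
from h import *
for f in("top0","t5"):
    im=cv2.imread(f"pics/{f}.png");xs,ys=np.arange(-.1,-.005,.001),np.arange(-.045,.052,.001)
    X,Y=np.meshgrid(xs,ys);m=proj(fix2w(np.c_[X.ravel(),Y.ravel(),np.full(X.size,.078)],V),C["top"]).reshape(*X.shape,2).astype(np.float32)
    k=cv2.remap(im,m[...,0],m[...,1],1).astype(int)
    mk=((k[...,2]-k[...,0]>50)&(k[...,2]<150)).astype(np.uint8)
    n,_,st,ce=cv2.connectedComponentsWithStats(mk)
    for i in range(1,n):
        if st[i,4]>60: print(f,st[i].tolist(),(xs[0]+ce[i,0]/1e3).round(4),(ys[0]+ce[i,1]/1e3).round(4))
```

```text
top0 [31, 19, 15, 13, 154] -0.0621 -0.0199
t5 [14, 17, 25, 14, 287] -0.0734 -0.0208
t5 [57, 17, 13, 39, 399] -0.0368 -0.009
t5 [63, 60, 14, 13, 140] -0.0306 0.0212
```

```bash
python3 -c "
from station import ctrl
print(ctrl.finish_job())"
```

```text
the job is handed in; nothing more can be done
None
```

The fixture is closed and locked and the job is handed in, though no verdict came back: by the top camera the knob is about 41 mm along the short leg, the block lies square at x ≈ 78 mm, and the wedge, strop and pliers have not moved.

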